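# Slide the hand-rest board into its notches on the pastel tray

## Task

On the pastel tray, push the wide flat hand-rest board along its two rails with your fingertips, towards the middle of the tray, until you feel it drop into its notches and it lies flat on the rails. Then press lightly down on top of it with a fingertip to make sure that it is home, and take the hand away. Do not lift or grip the board, do not slam or force it, and leave the narrow slat on the same rails and everything else where it is.

Things in the scene. Friction and masses are not known exactly. Their poses are not given: they have to be found in the camera images.
- tray: Fixed open wooden pastel tray, 184 mm (own x) by 590 mm (own y, the sliding direction), origin at the centre of its underside on the table, z up. Side walls 12 mm thick, tops 62 mm above the table, inner faces at x = +-80 mm; end walls 38 mm high. Between the rails (108 mm) lie a 10 mm floor and rows of pastels, nothing higher than 25 mm above the table.
- tray_home (a point): Middle of the tray at rail-top height (46 mm above the table), axes as the tray's: the board's origin lies here, within 3 mm along y and 2 mm along x, when home. Rails 26 mm wide (x = +-54 to +-80 mm), tops at 46 mm, run the whole length. Four notches 20 mm long, 7 mm deep: in each rail's outer half at y = +36 mm, in its inner half at y = -36 mm, so the board drops only here.
- board: The wide hand-rest board: loose wooden panel, 157 mm (x, across the rails) by 100 mm (y, along them) by 12 mm, 0.18 to 0.35 kg. Origin: centre of the panel's underside; axes as the tray's. Under it four lugs 6 mm high, 14 mm long: at y = +36 and -36 mm. It starts up on its lugs (origin 52 mm above the table), 125 to 165 mm from the tray's middle on either its +y or its -y side.
- board_top (a point): Centre of the board's flat top, 12 mm above its origin: 64 mm above the table while it rides on the rails, 58 mm once all lugs have dropped in; they then stop it dead, so push slowly. The two 157 mm edges (50 mm to +y and -y) are free: a fingertip can go down between the rails behind the outer edge and push on its middle; sliding takes about 1 to 4 N.
- slat: The narrow slat, not to be moved: loose plain strip of the same wood, 157 mm (x) by 45 mm (y) by 12 mm, without lugs, lying flat on the same rails on the other side of the tray's middle, 125 to 165 mm from it. Origin: centre of its underside (46 mm above the table).
- stick_a: Loose pastel stick on the tray's floor between the rails, 15 x 55 x 14 mm, its top 24 mm above the table. Origin: centre of its underside. A bystander.
- stick_b: Another such pastel stick on the tray's floor. A bystander.
- jar: Squat closed jar, 72 mm across, 75 mm tall, standing on the table by the tray's far (+x) side. Origin: centre of its underside. A bystander.
- can: Closed metal can with a black cap, 52 mm across, 160 mm tall, on the right of the table. Origin: centre of its underside. A bystander.
- bottle: Small blue bottle, 52 mm across, 130 mm tall, on the right of the table. Origin: centre of its underside. A bystander.
- pot: Terracotta pot of brushes, 84 mm across, 85 mm tall, about 210 mm with the brushes, on the left of the table. Origin: centre of its underside. A bystander.
- tube: Upright cardboard cylinder, 54 mm across, 100 mm tall, on the left of the table. Origin: centre of its underside. A bystander.
Mind the look-alikes: they are no part of the job. What is shaped like the board but black or green is not meant.

How it is judged (in metres and radians):
On the way, in this order (a step that is already met when the one before it is completed fails the run):
1. the fingers have slid the board at least 30 mm along its rails (distance of board from where it was at the start of the episode above 0.03 m and contact force between the fingers and board above 0.1 N).
2. with the board home in its notches, a fingertip presses on top of it with at least 1 N (y of board in the frame of tray between -0.0055 and 0.0055 m and z of board in the frame of tray between 0.044 and 0.048 m and angle between board's own z axis and vertical below 0.025 rad and contact force between the fingers and board above 1 N and y of the grasp point in the frame of board between -0.052 and 0.052 m and z of the grasp point in the frame of board above 0.012 m), for 0.05 s.
At the end, for the whole second after the job is handed in: The board lies flat (within 0.025 rad) on the rails with all lugs in the notches (origin within 2 mm of the rail-top height and 5.5 mm of the tray's middle along the rails), at rest; the slat is still flat on the rails within 12 mm of its start and every bystander upright within 20 mm of its start (y of board in the frame of tray between -0.0055 and 0.0055 m and z of board in the frame of tray between 0.044 and 0.048 m and angle between board's own z axis and vertical below 0.025 rad and linear speed of board below 0.01 m/s and z of slat in the frame of tray between 0.043 and 0.049 m and distance of slat from where it was at the start of the episode below 0.012 m and distance of each of stick_a, stick_b, jar, can, bottle, pot, tube from where it was at the start of the episode below 0.02 m and angle between each of jar, can, bottle, pot, tube's own z axis and vertical below 0.2 rad); the robot touches nothing.
It fails at once if the board is lifted off its rails or tipped up (z of board in the frame of tray above 0.06 m or angle between board's own z axis and vertical above 0.15 rad).
It fails at once if the board is forced with more than 80 N (contact force between the fingers and board above 80 N).
It fails at once if the narrow slat is moved by more than 12 mm (distance of slat from where it was at the start of the episode above 0.012 m).
It fails at once if a bystander is moved by more than 20 mm (distance of any of stick_a, stick_b, jar, can, bottle, pot, tube from where it was at the start of the episode above 0.02 m).
It also fails if it takes over 43 s, if anything falls off the work surface, if the arm or the gripper's body presses on something with over 40 N, if the wrist force passes 120 N, or if a joint passes its speed limit or range.

## Robot

A 6-joint arm with a two-finger parallel gripper is mounted at the origin on the work surface. World frame = base frame: x ahead of the robot, y to its left, z up, the work surface at z = 0. Lengths are in m, angles in degrees, forces in N, time in s.
With the tool pointing down it reaches from about 0.275 to 0.775 m from the base axis. Payload 14.6 kg.
Tool frame: the origin (TCP) lies midway between the tips of the shut fingers; the grasp point (between the pads) lies 19 mm behind it (r.pinch_z is the distance from the TCP to the grasp point, in m); z points along the fingers, y is the line along which they close (so a half turn about z gives the same grasp; the last joint's range is limited). The gripper opens to 85 mm and grips with 20 to 120 N. Pads are 22 mm wide; open, the fingers measure 114 mm over their backs; the gripper's body (76 mm by 85 mm) begins 54 mm behind the grasp point. The pads swing forward as they close: fully open they stand 13 mm farther back than shut.
Start: joints at [-74.674, 15.075, -2.767, 72.158, 0, 81.102], TCP at [0.215, -0.479, 0.231] pointing down, gripper open.
Joint ranges: [-151.79, 151.79], [-50.71, 97.33], [-67.44, 78.34], [-121.81, 120.89], [-77.56, 73.72], [-180, 180]. Speed limits (degrees/s): [108.29, 108.29, 147.25, 159.86, 180, 180].

## Interface

Orientations are given as [roll, pitch, yaw] about the fixed x, y, z axes, in that order (R = Rz(yaw) Ry(pitch) Rx(roll)).
In Python, from workcell import r, imaging gives the robot as it stands.
- The arm moves only by the shell command python3 -m pendant 'ROWS' [OPENING] [FORCE]. ROWS is a JSON object of lists of equal length, an entry for each row: "slide": the shift along the tool's x, y, z in cm, a list of three; "twist": the turn about the tool's z in units of 8 degrees (1.0 is 8 degrees). In form: {"slide": [[x, y, z], ...], "twist": [twist, ...]}. A call has 1 to 8 rows; each row is the pose to reach, as a shift and turn from the pose commanded when the call began, along the tool's axes at that moment; what a row does not reach only later rows make up. A row lasts 1/10 s, in which the tool goes at most 50 mm and 8.59 degrees, less where a joint would pass 70% of its speed; a pose out of reach is approached as far as the arm can. A call with a gripper value outside its range is refused whole. OPENING is the opening in per cent of the stroke, from 0 (shut) to 100 (fully open), set as the call begins (- or left out, the last holds). The fingers move at their own pace and stop on an object; FORCE is the grip in N (left out, the last holds). Time passes only in rows, so rows that repeat a pose let the fingers close. It gives the time, the measured TCP pose, the force, the opening and the grip force at its end, in the units of the state.
- r.state(): the state, without advancing time (a new reading comes with each control period).
- imaging.snapshot(name): name is "side" or "top"; returns a dict with "pixels" (400x640x3 uint8, red, green, blue), "K" (3x3 intrinsics, pixels), "D" ([k1, k2, p1, p2, k3] as OpenCV has them; the pictures are not rectified), "xyz" and "orientation" of the camera in the world. Camera axes: x right, y up, looking along -z (the intrinsics and any distortion apply to the point x, -y, -z); pixel columns grow to the right and rows downward; lengths in m; the calibration is good to about 2 mm. A picture is of the moment at which its call begins. There is no depth.
- r.sign_off(): hands the job in; it is judged then, once.
Trained networks look in a picture, given as the dict that the camera call returned (one of the last four; its "shot" number tells which), for a name from the list of things; names that differ only in an ending like _2 or _b are one class to them, and where a whole thing is asked for, a point or a joint stands for the part that bears it (a point fixed in the world has none). Each returns a list of dicts, best first, with "p" (0 to 1); they miss things now and then, are a little off and sometimes report something else, mostly with a low value. They report only what shows in the picture. A call takes as long as a camera call. They do not tell look-alikes from the thing itself.
- imaging.recognise(thing, picture): "centre" ([column, row] in pixels, amid what is visible of it).
- imaging.regions_of(thing, picture): "region" (400x640 bool, what is visible of it) and "centre" ([column, row] in pixels, amid what is visible of it).
The state is a dict: "time_s": time; "q": joint angles; "qvel": joint speeds; "effort": joint torques, N m; "position": TCP position; "tool_rot": TCP orientation; "wrist_force": force on the tool from outside, world axes, zero at the start; "torque": the same for the moment, N m; "opening": finger opening in m; "finger_force": force on a finger pad.
Only numpy, scipy, OpenCV 4.12 (cv2) and the standard library are available. Lean on these libraries where they do the work, as an engineer would, in place of code of your own. Each camera call takes 0.05 s, during which the arm holds its last target. There are 200 camera calls.

## Working session

There is one attempt and no reset: what is moved stays moved. The work goes in short steps, Python scripts to look and compute and a shell command to move; the robot and the scene stay as the last step left them, time stands still between calls to the robot, and variables do not carry over. Pictures are saved under pics/ and viewed, at most 10 in all, crops included, and the job is handed in when it is done.

```bash
mkdir -p pics; cat > h.py <<'E'
import numpy as np, cv2
from scipy.spatial.transform import Rotation as R
from workcell import r, imaging
def cam(s):
    o=np.array(s["orientation"],float)
    Rm=o if o.shape==(3,3) else R.from_euler('xyz',o,degrees=True).as_matrix()
    return Rm,np.array(s["xyz"],float)
def ray(s,px):
    Rm,c=cam(s)
    u=cv2.undistortPoints(np.array([[px]],float),np.array(s["K"],float),np.array(s["D"],float))[0,0]
    return c,Rm@np.array([u[0],-u[1],-1.])
def at(s,px,z):
    c,d=ray(s,px); return c+d*(z-c[2])/d[2]
def proj(s,P):
    Rm,c=cam(s); p=(np.atleast_2d(P)-c)@Rm*[1,-1,-1]
    return cv2.projectPoints(p,np.zeros(3),np.zeros(3),np.array(s["K"],float),np.array(s["D"],float))[0][:,0]
E
python3 - <<'E'
from h import *
Z=dict(board=.058,slat=.052,tray=.04,stick_a=.024,jar=.04,can=.08,bottle=.065,pot=.06,tube=.05)
for n in("top","side"):
    s=imaging.snapshot(n); cv2.imwrite(f"pics/{n}0.png",s["pixels"][...,::-1])
    print(n,s["xyz"],s["orientation"])
    for k,z in Z.items():
        print(k,[(round(d["p"],2),np.round(d["centre"]).tolist(),at(s,d["centre"],z).round(3).tolist()) for d in imaging.recognise(k,s)[:4]])
E
```

```text
top [0.29890776 0.00449748 1.66881302] [  8.53370059  -0.21935008 -89.2106565 ]
board [(0.67, [333.0, 246.0], [0.365, -0.047, 0.058]), (0.66, [419.0, 264.0], [0.311, -0.334, 0.058]), (0.65, [347.0, 186.0], [0.569, -0.093, 0.058])]
slat [(0.91, [262.0, 183.0], [0.577, 0.199, 0.052])]
tray [(0.97, [306.0, 184.0], [0.579, 0.05, 0.04])]
stick_a [(0.64, [326.0, 183.0], [0.585, -0.022, 0.024]), (0.44, [293.0, 190.0], [0.561, 0.092, 0.024])]
jar [(0.76, [298.0, 146.0], [0.714, 0.077, 0.04]), (0.69, [450.0, 172.0], [0.63, -0.45, 0.04])]
can [(0.61, [452.0, 168.0], [0.634, -0.447, 0.08])]
bottle [(0.81, [459.0, 216.0], [0.47, -0.472, 0.065])]
pot [(0.8, [184.0, 161.0], [0.651, 0.472, 0.06])]
tube [(0.65, [186.0, 217.0], [0.456, 0.455, 0.05])]
side [0.23411103 0.72929812 0.67537482] [ 5.20557354e+01  1.05878536e-01 -1.58723222e+02]
board [(0.73, [404.0, 164.0], [0.336, -0.265, 0.058]), (0.61, [382.0, 214.0], [0.343, -0.003, 0.058]), (0.29, [264.0, 361.0], [0.443, 0.458, 0.058])]
slat [(0.86, [264.0, 245.0], [0.578, 0.201, 0.052])]
tray [(0.66, [274.0, 236.0], [0.576, 0.153, 0.04])]
stick_a [(0.49, [288.0, 227.0], [0.566, 0.095, 0.024]), (0.4, [301.0, 202.0], [0.575, -0.012, 0.024])]
jar [(0.65, [241.0, 203.0], [0.722, 0.07, 0.04]), (0.48, [265.0, 243.0], [0.588, 0.183, 0.04]), (0.41, [275.0, 234.0], [0.58, 0.145, 0.04])]
can [(0.72, [334.0, 121.0], [0.621, -0.42, 0.08])]
bottle [(0.92, [379.0, 127.0], [0.465, -0.465, 0.065])]
pot [(0.78, [163.0, 316.0], [0.666, 0.45, 0.06])]
tube [(0.59, [266.0, 358.0], [0.445, 0.448, 0.05])]
```

View pics/top0.png

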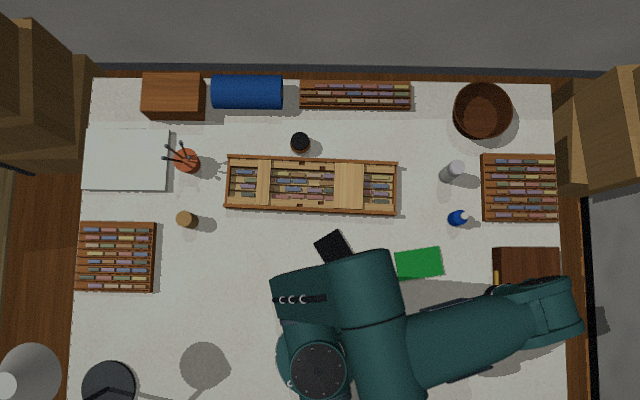

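```bash
python3 - <<'E'
from h import *
s=imaging.snapshot("top")
out={}
for k,z,n in(("board",.064,3),("slat",.058,1),("tray",.062,1)):
    for d in imaging.regions_of(k,s)[:n]:
        m=d["region"].astype(np.uint8)
        c=max(cv2.findContours(m,0,1)[0],key=cv2.contourArea)[:,0]
        w=np.array([at(s,p,z)[:2] for p in c],np.float32)
        (cx,cy),(a,b),an=cv2.minAreaRect(w)
        print(k,d["centre"],round(d["p"],2),"c",round(cx,4),round(cy,4),"size",round(a,3),round(b,3),"ang",round(an,2),
          "rgb",s["pixels"][d["region"]].mean(0).round())
im=s["pixels"][110:260,200:420]
cv2.imwrite("pics/crop0.png",cv2.resize(im,None,fx=3.6,fy=3.6,interpolation=2)[...,::-1])
E
```

```text
board [347.2, 186.6] 0.91 c 0.5707 -0.0961 size 0.1 0.157 ang 88.18 rgb [163. 137.  95.]
board [331.9, 246.4] 0.56 c 0.3594 -0.0443 size 0.099 0.1 ang 32.35 rgb [23. 23. 24.]
board [416.9, 263.1] 0.55 c 0.3129 -0.3311 size 0.097 0.151 ang 10.51 rgb [ 31. 112.  51.]
slat [263.9, 179.9] 0.96 c 0.5809 0.1945 size 0.045 0.153 ang 89.47 rgb [157. 131.  91.]
tray [304.0, 184.1] 0.75 c 0.5744 0.0307 size 0.59 0.2 ang 88.16 rgb [112.  90.  66.]
```

View pics/crop0.png

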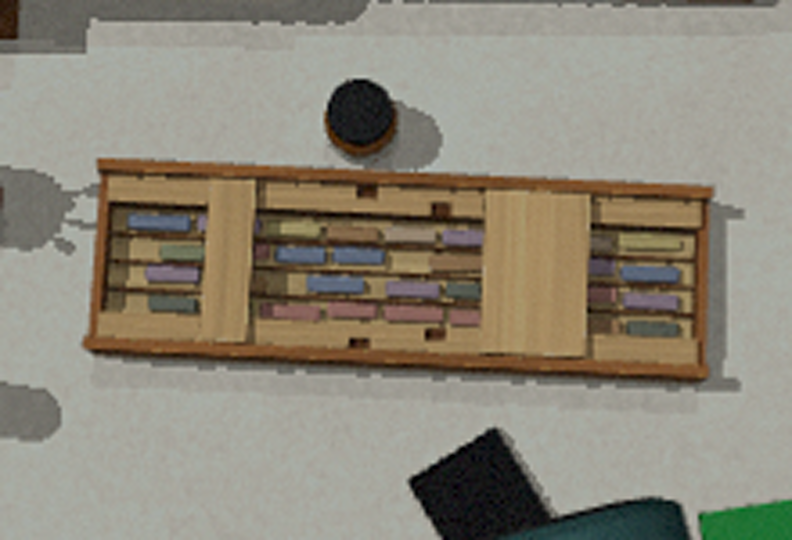

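The pictures show the tray lying nearly along world y. In the top image the pale board is at pixel (347,186), on the −y side, and the slat is at (263,181). The four notches are centred near (311,185), and the black and green look-alikes sit outside the tray.

```bash
cat >> h.py <<'E'
YAW=np.radians(-1.85); TY=np.array([-np.sin(YAW),np.cos(YAW),0]); TX=np.array([np.cos(YAW),np.sin(YAW),0])
def rel(P):
    st=r.state(); Rt=R.from_euler('xyz',st["tool_rot"],degrees=True)
    return (Rt.inv().apply(np.array(P)-st["position"])*100).round(2)
E
python3 - <<'E'
from h import *
s=imaging.snapshot("top")
q=[at(s,(200+(x+.5)/3.6-.5,110+(y+.5)/3.6-.5),.043) for x,y in((367,190),(440,210),(358,343),(434,334))]
C=np.mean(q,0); B=np.array([.5707,-.0961,.064])
print(np.round(q,4).tolist(),C,"board in tray",(B-C)@TX,(B-C)@TY)
st=r.state(); print(st["position"],st["tool_rot"],st["opening"])
Rt=R.from_euler('xyz',st["tool_rot"],degrees=True).as_matrix(); print(Rt.round(3), "y axis yaw",np.degrees(np.arctan2(Rt[1,1],Rt[0,1])))
g=B-TY*.090; 
for z in(.231,.042): g[2]=z; print(g.round(3),rel(g))
E
```

```text
[[0.6539, 0.065, 0.043], [0.6353, -0.0056, 0.043], [0.5052, 0.0707, 0.043], [0.5149, -0.0015, 0.043]] [0.57732043 0.03214406 0.043     ] board in tray -0.0024768768694911902 -0.1283909473176933
[ 0.21540555 -0.47878453  0.2312755 ] [1.79999987e+02 4.95771484e-04 2.42240079e+01] 0.08532929177724065
[[ 0.912  0.41  -0.   ]
 [ 0.41  -0.912 -0.   ]
 [-0.     0.    -1.   ]] y axis yaw -65.77599213763196
[ 0.568 -0.186  0.231] [ 4.415e+01 -1.224e+01  3.000e-02]
[ 0.568 -0.186  0.042] [ 44.15 -12.24  18.93]
```

```bash
python3 -m pendant '{"slide":[[3,-1,0],[7,-2,0],[11.5,-3.2,0],[16,-4.5,0],[20.5,-5.7,0],[25,-7,0],[29.5,-8.2,0],[34,-9.4,0]],"twist":[0.2,0.5,0.9,1.3,1.7,2.2,2.7,3.26]}' 0 40 && python3 - <<'E'
from h import *
g=np.array([.5707,-.0961,.064])-TY*.090
for z in(.12,.042): g[2]=z; print(rel(g),r.state()["tool_rot"])
E
```

```text
time_s: 2.05
position: [0.4882, -0.252, 0.2314]
tool_rot: [180.0, -0.0, -2.0]
wrist_force: [1.1, -1.6, -0.3]
opening: 0.0001
finger_force: 0.0
[ 7.72 -6.88 11.14] [ 1.79986658e+02 -1.62051792e-02 -2.02107712e+00]
[ 7.71 -6.88 18.94] [ 1.79986658e+02 -1.62051792e-02 -2.02107712e+00]
```

```bash
python3 -m pendant '{"slide":[[2.5,-2.3,0],[5,-4.6,1],[7,-6.3,4],[7.7,-6.9,8],[7.7,-6.9,11.5],[7.7,-6.9,14.5],[7.7,-6.9,17],[7.7,-6.9,18]],"twist":[0,0,0,0,0,0,0,0]}' && python3 - <<'E'
from h import *
s=imaging.snapshot("side"); print(r.state()["wrist_force"],r.state()["position"])
cv2.imwrite("pics/side1.png",cv2.resize(s["pixels"][130:300,200:420],None,fx=3.4,fy=3.4)[...,::-1])
E
```

```text
time_s: 2.85
position: [0.565, -0.1865, 0.0491]
tool_rot: [-179.9, 0.2, -1.9]
wrist_force: [-0.1, -0.4, 0.6]
opening: -0.0001
finger_force: 0.0
[ 0.00668294  1.38576434 -2.12810872] [ 0.56502193 -0.18656256  0.04885293]
```

View pics/side1.png

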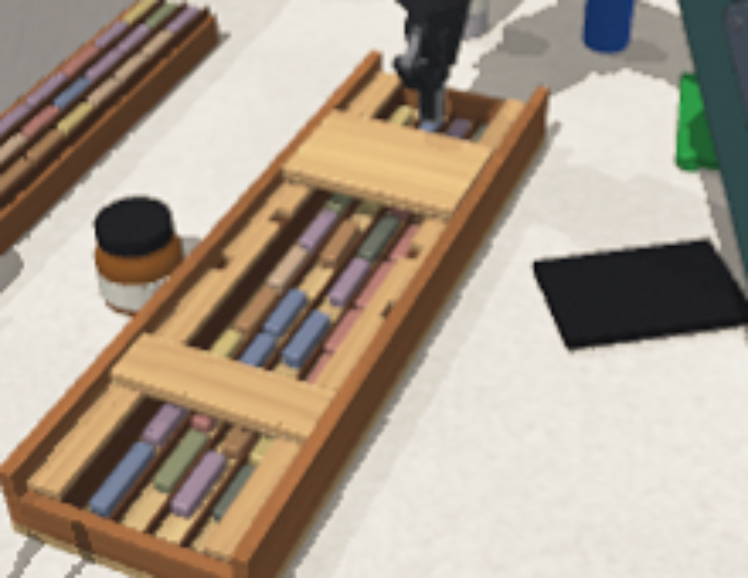

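The finger is behind the board's outer edge, at about crop (430,110), clear between the rails, so I start the push.

```bash
python3 -m pendant '{"slide":[[0.3,-0.4,0.7],[0.3,-1.2,0.7],[0.3,-1.7,0.7],[0.3,-2,0.7],[0.3,-2.2,0.7],[0.3,-2.4,0.7],[0.3,-2.6,0.7],[0.3,-2.8,0.7]],"twist":[0,0,0,0,0,0,0,0]}'; python3 -m pendant '{"slide":[[0,-0.3,0],[0,-0.6,0],[0,-0.9,0],[0,-1.2,0],[0,-1.5,0],[0,-1.8,0],[0,-2.1,0],[0,-2.4,0]],"twist":[0,0,0,0,0,0,0,0]}'
```

```text
time_s: 3.7
position: [0.57, -0.1591, 0.0443]
tool_rot: [180.0, -0.0, -1.9]
wrist_force: [-0.1, -1.8, 0.8]
opening: -0.0
finger_force: 0.8
time_s: 4.5
position: [0.5708, -0.135, 0.0443]
tool_rot: [-180.0, -0.0, -1.9]
wrist_force: [0.4, -2.1, 1.4]
opening: 0.0004
finger_force: 0.9
```

```bash
for i in 1; do python3 -m pendant '{"slide":[[0,-0.4,0],[0,-0.8,0],[0,-1.2,0],[0,-1.6,0],[0,-2,0],[0,-2.4,0],[0,-2.8,0],[0,-3.2,0]],"twist":[0,0,0,0,0,0,0,0]}'; done; python3 -m pendant '{"slide":[[0,-0.4,0],[0,-0.8,0],[0,-1.2,0],[0,-1.6,0],[0,-2,0],[0,-2.4,0],[0,-2.8,0],[0,-3.2,0]],"twist":[0,0,0,0,0,0,0,0]}'; python3 - <<'E'
from h import *
s=imaging.snapshot("top")
d=imaging.regions_of("board",s)
for d in d[:3]:
    c=max(cv2.findContours(d["region"].astype(np.uint8),0,1)[0],key=cv2.contourArea)[:,0]
    print(d["p"],cv2.minAreaRect(np.array([at(s,p,.064)[:2] for p in c],np.float32)))
cv2.imwrite("pics/top2.png",cv2.resize(s["pixels"][110:260,200:420],None,fx=3.6,fy=3.6,interpolation=2)[...,::-1])
E
```

```text
time_s: 5.3
position: [0.5718, -0.1029, 0.0443]
tool_rot: [180.0, -0.0, -1.9]
wrist_force: [0.1, -2.0, 2.0]
opening: 0.0001
finger_force: 0.9
time_s: 6.1
position: [0.5729, -0.0709, 0.0443]
tool_rot: [180.0, -0.0, -1.9]
wrist_force: [-0.6, -1.2, 1.7]
opening: -0.0003
finger_force: 0.9
0.8 ((0.6014893054962158, 0.019562143832445145), (0.04494588077068329, 0.10400376468896866), 85.89409637451172)
0.64 ((0.31060490012168884, -0.33136478066444397), (0.10101418942213058, 0.15417125821113586), 10.031404495239258)
0.55 ((0.5764836072921753, 0.15941591560840607), (0.33065417408943176, 0.19095750153064728), 88.0163345336914)
```

View pics/top2.png

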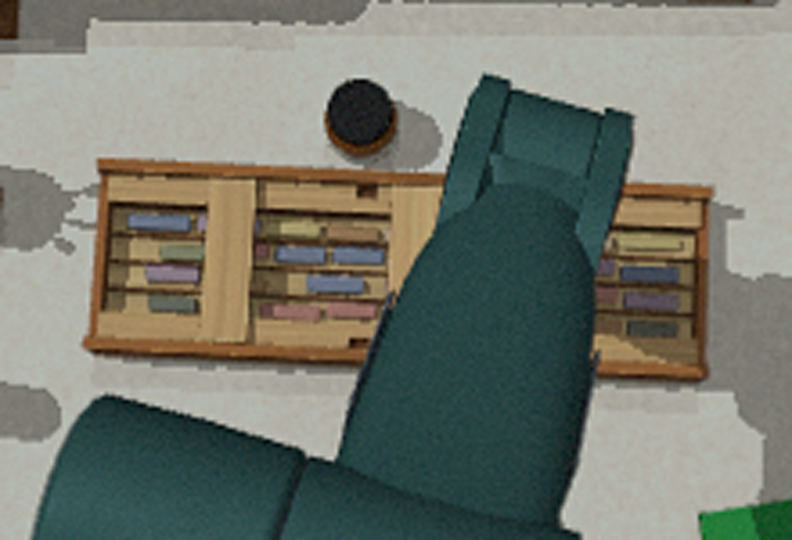

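The board's leading edge has gone from crop column 484 to 391. That is about 88 mm, so about 40 mm is left. I push on and slow down near the end.

```bash
python3 -m pendant '{"slide":[[0,-0.4,0],[0,-0.8,0],[0,-1.2,0],[0,-1.6,0],[0,-2,0],[0,-2.3,0],[0,-2.55,0],[0,-2.75,0]],"twist":[0,0,0,0,0,0,0,0]}';  python3 -m pendant '{"slide":[[0,-0.1,0],[0,-0.2,0],[0,-0.3,0],[0,-0.4,0],[0,-0.5,0],[0,-0.6,0],[0,-0.7,0],[0,-0.8,0]],"twist":[0,0,0,0,0,0,0,0]}'
```

```text
time_s: 7.0
position: [0.5738, -0.0435, 0.0443]
tool_rot: [-180.0, -0.0, -1.8]
wrist_force: [0.0, -1.2, -0.9]
opening: -0.0001
finger_force: 0.4
time_s: 7.8
position: [0.574, -0.0357, 0.0443]
tool_rot: [-180.0, 0.0, -1.9]
wrist_force: [-0.4, -0.9, -0.2]
opening: 0.0003
finger_force: 0.4
```

```bash
python3 -m pendant '{"slide":[[0,-0.08,0],[0,-0.16,0],[0,-0.24,0],[0,-0.32,0]],"twist":[0,0,0,0]}'; python3 - <<'E'
from h import *
s=imaging.snapshot("side")
cv2.imwrite("pics/side3.png",cv2.resize(s["pixels"][150:270,220:380],None,fx=4.5,fy=4.5,interpolation=2)[...,::-1])
E
```

```text
time_s: 8.2
position: [0.5741, -0.0326, 0.0443]
tool_rot: [180.0, -0.0, -1.9]
wrist_force: [-1.1, -1.5, 0.4]
opening: 0.0002
finger_force: 0.6
```

View pics/side3.png

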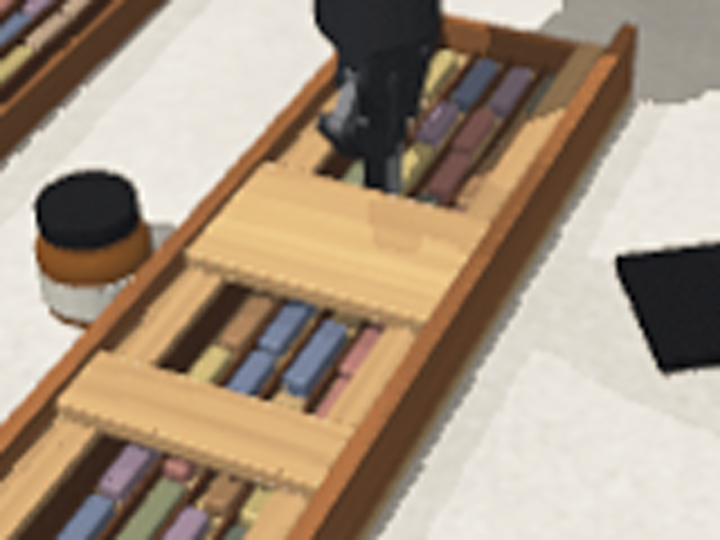

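In the side view the board's front edge, at about crop (310,285), now covers the +y notches. The contact force is still small, so it has not dropped and I carry on slowly.

```bash
python3 -m pendant '{"slide":[[0,-0.06,0],[0,-0.12,0],[0,-0.18,0],[0,-0.24,0]],"twist":[0,0,0,0]}'; python3 -m pendant '{"slide":[[0,-0.06,0],[0,-0.12,0],[0,-0.18,0],[0,-0.24,0]],"twist":[0,0,0,0]}'
```

```text
time_s: 8.65
position: [0.5742, -0.0301, 0.0443]
tool_rot: [180.0, -0.0, -1.9]
wrist_force: [-0.4, -0.5, 0.7]
opening: 0.0
finger_force: 0.6
time_s: 9.05
position: [0.5742, -0.0285, 0.0443]
tool_rot: [179.9, 0.0, -1.9]
wrist_force: [-2.0, -10.3, 0.4]
opening: -0.0003
finger_force: 5.2
```

The force has jumped to 10 N and the board has stopped, so it seems to have dropped in. I back off, rise and look.

```bash
python3 -m pendant '{"slide":[[0,0.3,0],[0,1,0],[0,1.5,-1],[0,1.5,-3],[0,1.5,-4]],"twist":[0,0,0,0,0]}'; python3 - <<'E'
from h import *
s=imaging.snapshot("side")
cv2.imwrite("pics/side4.png",cv2.resize(s["pixels"][150:270,220:380],None,fx=4.5,fy=4.5,interpolation=2)[...,::-1])
d=imaging.regions_of("board",s)
C=np.array([.5773,.0321,0])
for k in d[:2]:
    c=max(cv2.findContours(k["region"].astype(np.uint8),0,1)[0],key=cv2.contourArea)[:,0]
    print(k["p"],k["centre"])
    for z in(.058,.064):
        m=cv2.minAreaRect(np.array([at(s,p,z)[:2] for p in c],np.float32)); v=np.array([*m[0],0])-C
        print(z,m,"tray xy",v@TX,v@TY)
print(rel(C+[0,0,.075]))
E
```

```text
time_s: 9.55
position: [0.5743, -0.0433, 0.0861]
tool_rot: [180.0, -0.1, -1.9]
wrist_force: [0.2, -1.0, -0.0]
opening: 0.0001
finger_force: 0.0
0.95 [415.1, 165.6]
0.058 ((0.30425935983657837, -0.2676280736923218), (0.09473713487386703, 0.16907982528209686), 11.388141632080078) tray xy -0.26322220712707417 -0.30838641185258575
0.064 ((0.3035774827003479, -0.2579393684864044), (0.09381633251905441, 0.16743679344654083), 11.388359069824219) tray xy -0.2642165091339439 -0.29872476972946727
0.75 [388.1, 216.1]
0.058 ((0.32761791348457336, -0.00869082659482956), (0.15366415679454803, 0.10720116645097733), 32.55211639404297) tray xy -0.2482350949226466 -0.048830047201811125
0.064 ((0.326709121465683, -0.001518644392490387), (0.15217074751853943, 0.10615934431552887), 32.5521240234375) tray xy -0.2493749526726676 -0.0416909418806335
[ 0.01 -7.52  1.09]
```

View pics/side4.png

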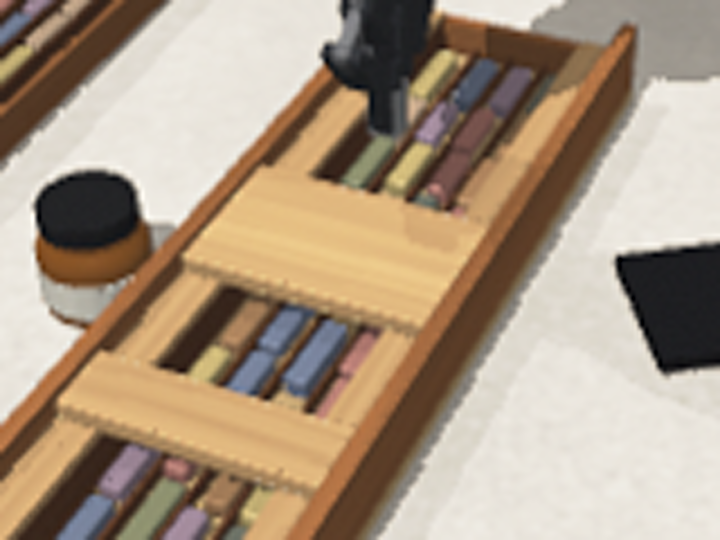

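The board's front edge, at about crop (310,290), looks lower and lies flat. Next I press at the middle, and the height at contact will confirm it.

```bash
python3 -m pendant '{"slide":[[0,-2,0],[0,-5,0],[0,-7,0.2],[0,-7.5,1],[0,-7.5,1.7],[0,-7.5,1.9],[0,-7.5,1.9]],"twist":[0,0,0,0,0,0,0]}';  python3 -m pendant '{"slide":[[0,0,0.1],[0,0,0.2],[0,0,0.3],[0,0,0.4],[0,0,0.5],[0,0,0.6],[0,0,0.65],[0,0,0.7]],"twist":[0,0,0,0,0,0,0,0]}'
```

```text
time_s: 10.35
position: [0.5759, 0.0314, 0.0646]
tool_rot: [180.0, 0.1, -1.9]
wrist_force: [0.0, -0.3, 0.4]
opening: -0.0002
finger_force: 0.0
time_s: 11.15
position: [0.5762, 0.0322, 0.0582]
tool_rot: [180.0, 0.0, -1.9]
wrist_force: [0.1, 0.1, -0.3]
opening: 0.0002
finger_force: 0.0
```

```bash
python3 -m pendant '{"slide":[[0,0,0.03],[0,0,0.06],[0,0,0.06]],"twist":[0,0,0]}'
```

```text
time_s: 11.45
position: [0.5762, 0.0322, 0.058]
tool_rot: [180.0, -0.0, -1.9]
wrist_force: [-2.4, -0.5, 6.4]
opening: 0.0001
finger_force: 3.1
```

Contact came at 58 mm with 6.4 N, so the board is home. I hold briefly and then retreat.

```bash
python3 -m pendant '{"slide":[[0,0,0.03],[0,0,0.03],[0,0,0.03]],"twist":[0,0,0]}'; python3 -m pendant '{"slide":[[0,0,-0.3],[0,0,-1],[0,0,-3],[0,0,-6],[0,0,-10],[0,0,-14],[0,0,-17],[0,0,-18]],"twist":[0,0,0,0,0,0,0,0]}'; python3 -m pendant '{"slide":[[-2,1,0],[-5,3,0],[-8,6,0],[-11,9,0],[-14,12,0],[-17,15,0],[-20,18,0],[-20,18,0]],"twist":[0,0,0,0,0,0,0,0]}'; python3 - <<'E'
from h import *
C=np.array([.5773,.0321,0])
for n in("top","side"):
    s=imaging.snapshot(n)
    for t,z in(("board",.058),("slat",.058)):
        for k in imaging.regions_of(t,s)[:3]:
            c=max(cv2.findContours(k["region"].astype(np.uint8),0,1)[0],key=cv2.contourArea)[:,0]
            m=cv2.minAreaRect(np.array([at(s,p,z)[:2] for p in c],np.float32)); v=np.array([*m[0],0])-C
            print(n,t,round(k["p"],2),np.round(m[0],4),np.round(m[1],3),round(m[2],1),"tray xy",(v@TX).round(4),(v@TY).round(4))
    if n=="top": cv2.imwrite("pics/top5.png",cv2.resize(s["pixels"][110:260,200:420],None,fx=3.6,fy=3.6,interpolation=2)[...,::-1])
E
```

```text
time_s: 11.75
position: [0.5762, 0.0322, 0.058]
tool_rot: [180.0, -0.0, -1.9]
wrist_force: [-4.2, 0.2, 10.4]
opening: 0.0
finger_force: 5.2
time_s: 12.55
position: [0.5771, 0.0322, 0.2409]
tool_rot: [180.0, -0.3, -1.9]
wrist_force: [0.7, -0.3, -0.4]
opening: -0.0002
finger_force: 0.0
time_s: 13.35
position: [0.3676, -0.1433, 0.2372]
tool_rot: [180.0, 0.1, -2.1]
wrist_force: [0.3, 1.0, -0.3]
opening: 0.0
finger_force: 0.0
top board 0.61 [0.5758 0.0346] [0.1   0.158] 88.2 tray xy -0.0015 0.0025
top board 0.61 [ 0.36   -0.0435] [0.098 0.099] 34.3 tray xy -0.2147 -0.0825
top board 0.56 [ 0.3121 -0.3317] [0.1   0.156] 11.7 tray xy -0.2533 -0.3722
top slat 0.56 [0.581  0.1962] [0.044 0.154] 88.8 tray xy -0.0016 0.1641
side board 0.93 [ 0.3264 -0.0074] [0.151 0.105] 32.7 tray xy -0.2495 -0.0476
side board 0.85 [ 0.3059 -0.2706] [0.092 0.173] 9.7 tray xy -0.2615 -0.3113
side board 0.78 [0.573  0.0401] [0.114 0.158] 88.6 tray xy -0.0046 0.0078
side slat 0.85 [0.5797 0.198 ] [0.056 0.156] 88.4 tray xy -0.003 0.1659
side slat 0.7 [0.4464 0.4504] [0.057 0.107] 34.6 tray xy -0.1443 0.4139
side slat 0.57 [0.6925 0.4233] [0.106 0.256] 62.0 tray xy 0.1025 0.3947
```

View pics/top5.png

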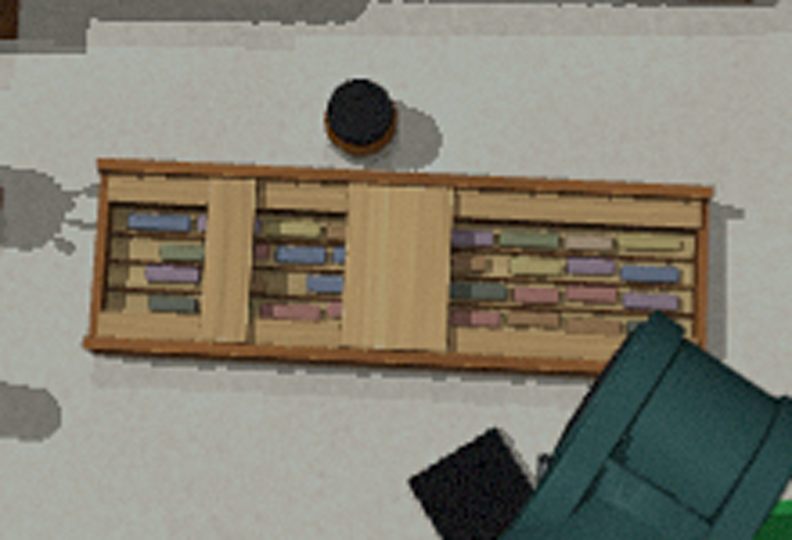

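The board now spans about crop columns 347 to 450 and covers all four notches. It is 2.5 mm from the tray's middle with its top at 58 mm. The slat and the jar have not moved, and the hand is clear.

```bash
python3 -c "
from workcell import r
print(r.sign_off())"
```

```text
the job is handed in; nothing more can be done
None
```

The board slid into its notches and lies flat with its top at 58 mm; I pressed it with about 10 N to check, the slat shows no movement in the pictures, the hand is clear, and the job is handed in (the sign-off returned no verdict).

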